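Zero and set a bench router, then clip its guard in

TASK

Set up the bench router: turn the black depth dial clockwise all the way to its stop, then turn it back exactly four clicks and leave it there. After that, pick up the red guard and press it straight down into the open throat of the router plate until both sprung tabs snap under the plate and its flange lies flat on it, then let go. Leave the other things on the bench and on the plate where they are.

Things in the scene. Friction and masses are not known exactly. Their poses are not given: they have to be found in the camera images.
- router: Bench router, fixed: plywood box 260 (x) x 340 (y) mm with a 6 mm aluminium plate on top, upper face at z 60 mm. Origin under its centre on the bench, z up. Dial axis at (0, -85) mm, throat centre at (0, 80) mm. A steel pawl housing 26 x 20 x 12 mm high stands on the plate at (0, -140). Lines on the plate round the dial: long red at the stop, a short black one per click.
- dial_grip (a point): Point on the dial's axis, 38 mm above the plate, turning with the dial. Black dial: toothed rim 62 mm across, up to 17 mm above the plate; on it an upright bar grip 64 mm long, 16 mm thick, from 17 to 51 mm above the plate. x runs along the bar to the end with the white pointer mark, z up.
- dial (a joint): Dial angle (rad): 0 at its clockwise stop (seen from above; pointer end along the router's +x, at the red line), growing anticlockwise to 3.14. A sprung pawl clicks every 20 degrees (0.349), the stop being click 0, so four clicks back is 1.396; let go, the dial settles into the nearest click. Needs 0.1 to 0.2 N m. Starts between 1.0 and 2.7.
- throat (a point): Centre of the throat opening, level with the plate's upper face (60 mm above the bench); axes as the router's. The opening is 90 mm (x) x 60 mm (y), square edged, in the 6 mm plate.
- guard: Loose red guard, about 125 g, standing on the bench, the same either way round. Origin under its centre, z up, x along it. Upwards: skirts 83 x 55 mm outside (tapered foot), 0 to 24 mm; flange 110 x 80 mm, 24 to 28 mm; grip block 72 (x) x 30 (y) mm with yellow band, 28 to 72 mm. A black sprung tab hangs at each x end. Home: flange on the plate, origin 36 mm above the bench.
- guard_seat (a point): Centre of the underside of the guard's flange, 24 mm above the guard's origin, axes as the guard's; meets the throat point when the guard is home.
- tab_a (a joint): Inward travel (m, 0 to 0.008) of the sprung tab at the guard's -x end. At 0 it is fully out: its barb reaches 49 mm from the guard's middle, 4 mm past the throat's edge. Barb's flat top 7.5 mm below the flange, ramp from 9 down to 23 mm below. The press needed for both rises to about 15 N over some 10 mm, then spring out under the plate.
- tab_b (a joint): The same for the tab at the guard's +x end.
- tape: Bystander: orange tape measure, 75 x 45 x 66 mm; origin under its centre.
- spanner: Bystander: steel spanner, 150 mm, lying on the router plate behind dial and throat.
- cup: Bystander: yellow plastic cup, 72 mm across, 110 mm tall.
- strip_a: Bystander: pale wood strip, 300 x 40 x 22 mm.
- strip_b: Bystander: dark wood strip, 300 x 40 x 22 mm.
- driver: Bystander: screwdriver, 200 mm long, lying on the bench.
- glue: Bystander: yellow glue bottle, 60 mm across, 170 mm tall.
Not all that is in view belongs to the job. Of the things that look like the guard, the middle-sized one is meant.

How it is judged:
On the way, in this order (a step that is already met when the one before it is completed fails the run):
1. the depth dial is turned clockwise to its stop (value of joint dial below 0.06 rad), for 0.1 s.
2. the dial is back on the fourth click (value of joint dial between 1.276 and 1.516 rad), for 0.3 s.
3. the guard is pressed home and both tabs have caught (horizontal distance between guard_seat and throat below 0.005 m and z of guard_seat in the frame of throat between -0.003 and 0.002 m and angle between guard's own z axis and vertical below 0.05 rad and value of joint each of tab_a, tab_b below 0.0015 m), for 0.2 s.
At the end, for the whole second after the job is handed in: Dial at rest on the fourth click from its stop (1.396 rad, within 0.12); guard released in the throat, its flange flat on the plate (underside within 2 mm, centre within 5 mm, tilt under 0.05 rad), both tabs sprung out under the plate (inward travel under 1.5 mm) (all of step 2 and all of step 3 and linear speed of guard below 0.02 m/s); the robot touches nothing.
It fails at once if another thing on the bench or plate is moved by more than 40 mm (distance of any of tape, spanner, cup, strip_a, strip_b, driver, glue from where it was at the start of the episode above 0.04 m).
It also fails if it takes over 61 s, if anything falls off the work surface, if the arm or the gripper's body presses on something with over 40 N, if the wrist force passes 120 N, or if a joint passes its speed limit or range.

ROBOT

A 7-joint arm with a two-finger parallel gripper is mounted at the origin on the work surface. World frame = base frame: x ahead of the robot, y to its left, z up, the work surface at z = 0. Lengths are in m, angles in rad, forces in N, time in s.
With the tool pointing down it reaches from about 0.4 to 0.875 m from the base axis. Payload 6.5 kg.
Tool frame: the origin (TCP) lies at the very end of the fingers, on their centre line; the grasp point (between the pads) lies 19 mm behind it; z points along the fingers, y is the line along which they close (so a half turn about z gives the same grasp; the last joint's range is limited). The gripper opens to 88 mm and grips with 3 to 60 N. Pads are 18 mm wide; open, the fingers measure 123 mm over their backs; the gripper's body (75 mm by 187 mm) begins 45 mm behind the grasp point.
Start: joints at [1.14, 0.536, -0.004, 1.538, 0.003, 1.067, -0.071], TCP at [0.232, -0.607, 0.239] pointing down, gripper open.
Joint ranges: [-2.7, 2.7], [-0.37, 2.16], [-1.27, 1.26], [0.24, 2.4], [-1.31, 4.45], [0.19, 1.91], [-2.76, 2.76]. Speed limits (rad/s): [2.39, 2.39, 3.14, 3.14, 3.14, 3.14, 3.14].

INTERFACE

Orientations are given as a rotation vector (axis times angle).
In Python, from bench import ctrl gives the robot as it stands.
- The arm moves only by the tool arm_command, never from a script. Its argument "series" is a list of rows, each a list of 7 numbers: the closure, from -1 (fully open) to 1 (shut), so that 0 is half open, then the shift along the tool's x, y, z in m, then the turn, a rotation vector about the tool's x, y, z in degrees. In form: [[gripper, tx, ty, tz, ax, ay, az], ...]. A call has 1 to 20 rows; each row is the pose to reach, as a shift and turn from the pose commanded when the call began, along the tool's axes at that moment; what a row does not reach only later rows make up. A row lasts 1/8 s, in which the tool goes at most 62.5 mm and 10.7 degrees, less where a joint would pass 70% of its speed; a pose out of reach is approached as far as the arm can. A call with a gripper value outside its range is refused whole. The fingers move at their own pace and stop on an object; "newtons" is the grip in N (left out, the last holds). Time passes only in rows, so rows that repeat a pose let the fingers close. It gives the time, the measured TCP pose, the force, the opening and the grip force at its end, in the units of the state.
- ctrl.get_state(): the state, without advancing time (a new reading comes with each control period).
- ctrl.read_camera(name): name is "side" or "top"; returns (picture, depth): 480x640x3 uint8, red, green, blue; 480x640 float32, m along the optical axis (not along the pixel's ray), 0 where there is no reading.
- ctrl.calibration(name): a dict with "mtx" (3x3 intrinsics, pixels), "R" (3x3) and "t" (3): a world point X has camera coordinates R X + t. Camera axes: x right, y down, z forward; pixel columns grow to the right and rows downward; lengths in m; the calibration is good to about 2 mm. A picture is of the moment at which its call begins. calibration takes no time and is no camera call.
- ctrl.close_job(): hands the job in; it is judged then, once.
Trained networks look in the newest picture that a camera, given by its name, has taken for a name from the list of things; names that differ only in an ending like _2 or _b are one class to them, and where a whole thing is asked for, a point or a joint stands for the part that bears it (a point fixed in the world has none). Each returns a list of dicts, best first, with "confidence" (0 to 1); they miss things now and then, are a little off and sometimes report something else, mostly with a low value. They report only what shows in the picture. A call takes as long as a camera call. They do not tell look-alikes from the thing itself.
- ctrl.regions_of(camera, label): "pixels" (480x640 bool, what is visible of it) and "point" ([row, column] in pixels, amid what is visible of it).
- ctrl.place_of(camera, label): "point" ([row, column] in pixels: a listed point, or the origin of a listed thing).
The state is a dict: "t": time; "joint_pos": joint angles; "joint_velocities": joint speeds; "tau": joint torques, N m; "eef_pos": TCP position; "ee_rot": TCP orientation; "wrist_force": force on the tool from outside, world axes, zero at the start; "moment": the same for the moment, N m; "finger_gap": finger opening in m; "finger_force": force on a finger pad.
Only numpy, scipy, OpenCV 4.12 (cv2) and the standard library are available. Lean on these libraries where they do the work, as an engineer would, in place of code of your own. Each camera call takes 0.05 s, during which the arm holds its last target. There are 200 camera calls.

## Working session

There is one attempt and no reset: what is moved stays moved. The work goes in short steps, Python scripts to look and compute and a tool call to move; the robot and the scene stay as the last step left them, time stands still between calls to the robot, and variables do not carry over. Pictures are saved under pics/ and viewed, at most 10 in all, crops included, and the job is handed in when it is done.

Besides the shell and the picture viewer there is one more tool, called after "Request:" as name([rows], argument=value, ...), one row to a line, values as JSON. arm_command: Moves the arm, as the interface text tells. Its arguments: {"type":"object","properties":{"series":{"type":"array","items":{"type":"array","items":{"type":"number"}}},"newtons":{"type":"number"}},"required":["series"]}

```bash
mkdir -p pics; ls
python3 - <<'E'
from bench import ctrl
import cv2,numpy as np
s=ctrl.get_state(); print({k:np.round(v,3) for k,v in s.items()})
for c in("top","side"):
    p,d=ctrl.read_camera(c); cv2.imwrite(f"pics/{c}0.png",p[:,:,::-1]); np.savez(f"pics/{c}0.npz",p=p,d=d)
    k=ctrl.calibration(c); print(c,k, -k['R'].T@k['t'])
E
```

```text
pics
{'t': np.float64(0.0), 'joint_pos': array([ 1.14 ,  0.537, -0.004,  1.539,  0.003,  1.067, -0.071]), 'joint_velocities': array([ 0.003,  0.001, -0.   , -0.001, -0.002, -0.   , -0.001]), 'tau': array([ 0.0000e+00, -5.7098e+01,  9.9100e-01, -2.5160e+01, -5.6000e-02,
        1.8000e-02,  0.0000e+00]), 'eef_pos': array([ 0.232, -0.607,  0.238]), 'ee_rot': array([-3.088e+00, -5.700e-01,  1.000e-03]), 'wrist_force': array([ 0.367, -0.3  , -0.308]), 'moment': array([-0.03 , -0.008,  0.013]), 'finger_force': np.float64(0.0), 'finger_gap': np.float64(0.088)}
top {'mtx': array([[624.74924053,   0.        , 324.46492786],
       [  0.        , 624.74924053, 243.61020623],
       [  0.        ,   0.        ,   1.        ]]), 'R': array([[ 0.01697495, -0.99963848,  0.02085071],
       [-0.98641857, -0.02015057, -0.16301028],
       [ 0.16337151, -0.01780044, -0.98640402]]), 't': array([5.52605331e-04, 4.76563865e-01, 1.68004485e+00])} [0.19561061 0.04006098 1.73487628]
side {'mtx': array([[597.42576583,   0.        , 315.44682334],
       [  0.        , 597.42576583, 239.06005951],
       [  0.        ,   0.        ,   1.        ]]), 'R': array([[-0.97494172, -0.22204677,  0.01356041],
       [-0.13677536,  0.55023483, -0.82373183],
       [ 0.17544558, -0.80494526, -0.56681741]]), 't': array([0.46442383, 0.10285304, 1.58426523])} [0.18890159 1.32177727 0.97641467]
```

View pics/top0.png

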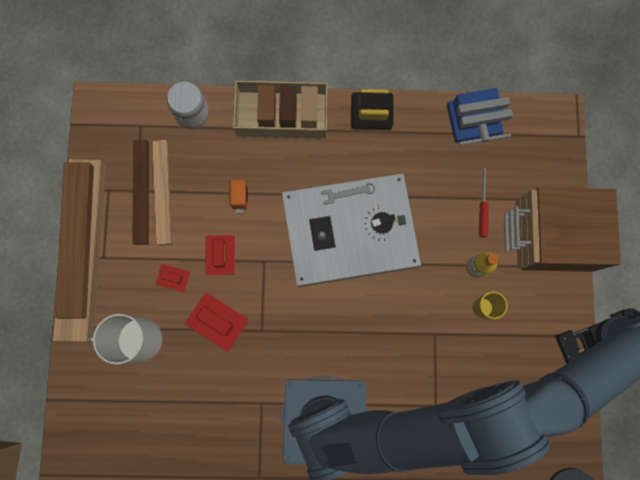

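View pics/side0.png

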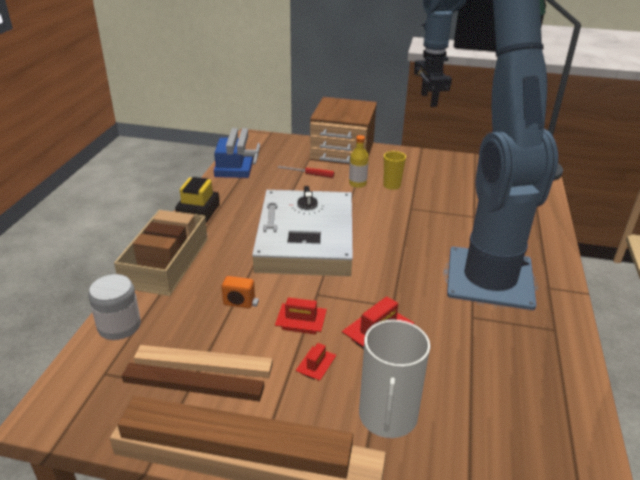

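The top view shows the plate with the throat near (322,234), the dial near (382,222) and the pawl housing near (401,220). There are three red guards, and the middle-sized one is near (220,255). The side view agrees: the middle guard is at (300,315), with the big one to its right and the small one below.

```bash
cat > h.py <<'E'
from bench import ctrl
import cv2,numpy as np
from scipy.spatial.transform import Rotation as Rot
def cloud(c,d):
    k=ctrl.calibration(c); v,u=np.mgrid[:480,:640]
    M=k['mtx']; P=np.stack([(u-M[0,2])/M[0,0]*d,(v-M[1,2])/M[1,1]*d,d],-1)
    return (P-k['t'])@k['R']
def rayz(c,rc,z):
    k=ctrl.calibration(c); o=-k['R'].T@k['t']
    r=k['R'].T@np.linalg.solve(k['mtx'],[rc[1],rc[0],1]); return o+r*(z-o[2])/r[2]
def rect(pts): # centre,long,short,yaw of long axis deg
    (cx,cy),(w,h),a=cv2.minAreaRect((pts[:,:2]*1000).astype(np.float32))
    if w<h: w,h,a=h,w,a+90
    return np.round([cx,cy,w,h,(a+90)%180-90],1)
E
python3 - <<'E'
from h import *
f=np.load('pics/top0.npz');p,d=f['p'].astype(int),f['d']
X=cloud('top',d)
hsv=cv2.cvtColor(f['p'],cv2.COLOR_RGB2HSV)
z=X[...,2]
m=np.zeros((480,640),bool);m[165:290,275:425]=1
pl=m&(abs(z-.06)<.008)&(d>0); pl=cv2.morphologyEx(pl.astype(np.uint8),cv2.MORPH_OPEN,np.ones((3,3)))>0
print('plate',rect(X[pl]),np.median(z[pl]))
red=(p[...,0]>110)&(p[...,1]<60)&(p[...,2]<70)
n,l,st,ce=cv2.connectedComponentsWithStats(red.astype(np.uint8))
for i in range(1,n):
    if st[i,4]>150:
        q=l==i; t=q&(z>.055)
        zz=z[q]; print(ce[i],st[i,4],rect(X[q&(z<.045)]) if (q&(z<.045)).any() else '',np.percentile(zz,[5,50,98]).round(3), rect(X[t]) if t.sum()>10 else '', X[t].mean(0).round(4) if t.any() else '')
for lab in('throat','dial_grip','guard','guard_seat','router','tape'):
    for r in ctrl.place_of('top',lab)[:4]:
        zz={'throat':.06,'dial_grip':.098,'guard_seat':.024}.get(lab,0)
        print(lab,np.round(r['point'],1),round(r['confidence'],2),rayz('top',r['point'],zz).round(4))
for r in ctrl.regions_of('top','dial')[:2]:
    q=r['pixels']; print('dial',r['point'],r['confidence'],q.sum()); t=q&(z>.095); print(rect(X[t]),t.sum(), X[t].mean(0))
im=cv2.resize(f['p'][195:275,340:420,::-1],None,fx=7,fy=7,interpolation=cv2.INTER_CUBIC); cv2.imwrite('pics/dial.png',im)
E
```

```text
plate [517.6 -61.7 340.7 261.2 -79.6] 0.05954576663653178
[484.83146067 219.30337079] 178 [ 560.4 -440.6   98.6   17.2   -2.9] [0.017 0.023 0.032]  
[219.93599258 254.55380334] 1078 [441.9 296.3 109.6  79.5   3. ] [0.022 0.03  0.077] [321.8 191.9 389.7  63.8  41. ] [0.4409 0.2941 0.0821]
[172.2571885  277.52715655] 626 [377.1 426.2  84.7  59.5  76.4] [0.014 0.023 0.059] [297.2 241.5 450.4  27.1  66.7] [0.3708 0.4128 0.1083]
[216.22068612 321.40143369] 1953 [258.8 299.2 144.5 104.8  58.7] [0.029 0.037 0.096] [223.3 195.1 310.5  52.8  70.2] [0.2598 0.2942 0.1036]
throat [232.1 323.8] 0.81 [0.5048 0.0122 0.06  ]
dial_grip [222.9 381.3] 0.56 [ 0.526  -0.1406  0.098 ]
guard [257.9 219.7] 0.8 [0.4365 0.3009 0.    ]
guard [276.8 174. ] 0.79 [0.381 0.425 0.   ]
guard [321.6 218.5] 0.77 [0.2598 0.2963 0.    ]
guard [204.3 482. ] 0.6 [ 0.6061 -0.4399  0.    ]
guard_seat [277.9 172.4] 0.77 [0.3753 0.4238 0.024 ]
guard_seat [319.4 216. ] 0.74 [0.2647 0.2998 0.024 ]
guard_seat [233.5 348.1] 0.66 [ 0.5089 -0.0562  0.024 ]
guard_seat [266.5 474.3] 0.62 [ 0.4231 -0.4075  0.024 ]
router [229.2 350.4] 0.68 [ 0.5258 -0.0639  0.    ]
tape [196.5 236.1] 0.74 [0.6135 0.2622 0.    ]
tape [264.2 473.8] 0.19 [ 0.4328 -0.4125  0.    ]
dial [219.9, 381.6] 0.88 399
[ 532.3 -143.2   62.7   17.6  -68.3] 160 [ 0.531002   -0.14249374  0.10915814]
```

View pics/dial.png

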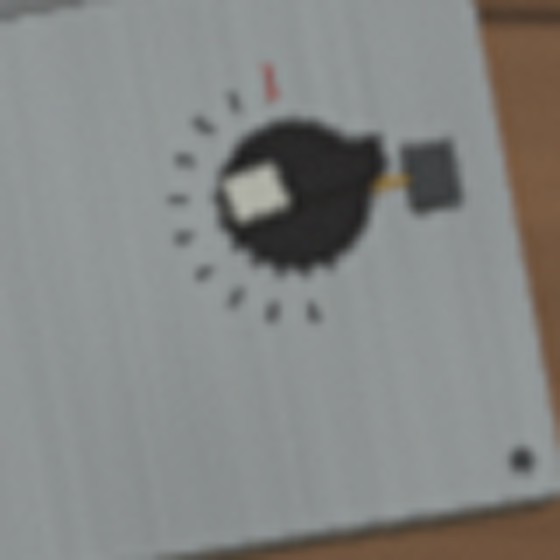

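The white pointer end sits at (255,190) in the crop, on about the fifth black line from the red one. The router yaw is about 10.4° and the bar yaw about 111.7°, so the dial is near 1.77 rad (click 5).

```bash
cat >> h.py <<'E'
def yaw_R(y): # tool down, tool x at world yaw y (deg)
    c,s=np.cos(np.radians(y)),np.sin(np.radians(y)); return np.array([[c,s,0],[s,-c,0],[0,0,-1.]])
def go(x,y,z,yaw):
    s=ctrl.get_state(); R0=Rot.from_rotvec(s['ee_rot']).as_matrix()
    yy=yaw
    t=R0.T@(np.array([x,y,z])-s['eef_pos']); r=np.degrees(Rot.from_matrix(R0.T@yaw_R(yy)).as_rotvec())
    print('t',s['t'].round(2),'shift',t.round(4),'turn',r.round(2),'yaw now',np.degrees(np.arctan2(R0[1,0],R0[0,0])).round(1),'rows',max(np.linalg.norm(t)/.0625,np.linalg.norm(r)/10.7).round(1))
E
python3 -c "
from h import *
go(.5329,-.1450,.25,111.7);go(.5329,-.1450,.15,111.7)"
```

```text
Traceback (most recent call last):
  File "h.py", line 21, in go
    print('t',s['t'].round(2),'shift',t.round(4),'turn',r.round(2),'yaw now',np.degrees(np.arctan2(R0[1,0],R0[0,0])).round(1),'rows',max(np.linalg.norm(t)/.0625,np.linalg.norm(r)/10.7).round(1))
              ^^^^^^^^^^^^
AttributeError: 'float' object has no attribute 'round'
```

```bash
sed -i "s/s\['t'\].round(2)/round(s['t'],2)/" h.py
python3 -c "
from h import *
go(.5329,-.1450,.25,111.7);go(.5329,-.1450,.15,111.7)"
```

```text
t 0.45 shift [ 0.4461 -0.3244 -0.0113] turn [-1.00e-02 -1.00e-02 -9.08e+01] yaw now 20.9 rows 8.8
t 0.45 shift [ 0.4461 -0.3244  0.0887] turn [-1.00e-02 -1.00e-02 -9.08e+01] yaw now 20.9 rows 8.9
```

Request:
arm_command([
  [-1,0.446,-0.324,-0.011,0,0,-90.8],
  [-1,0.446,-0.324,-0.011,0,0,-90.8],
  [-1,0.446,-0.324,-0.011,0,0,-90.8],
  [-1,0.446,-0.324,-0.011,0,0,-90.8],
  [-1,0.446,-0.324,-0.011,0,0,-90.8],
  [-1,0.446,-0.324,-0.011,0,0,-90.8],
  [-1,0.446,-0.324,-0.011,0,0,-90.8],
  [-1,0.446,-0.324,-0.011,0,0,-90.8],
  [-1,0.446,-0.324,-0.011,0,0,-90.8],
  [-1,0.446,-0.324,-0.011,0,0,-90.8],
  [-1,0.446,-0.324,0.089,0,0,-90.8],
  [-1,0.446,-0.324,0.089,0,0,-90.8],
  [-1,0.446,-0.324,0.089,0,0,-90.8],
])

```text
t: 2.08
eef_pos: [0.5303, -0.1463, 0.1474]
ee_rot: [-1.763, -2.594, 0.004]
wrist_force: [0.4, -0.6, 0.9]
finger_gap: 0.0881
finger_force: 0.0
```

```bash
python3 -c "
from h import *
go(.5329,-.1450,.083,111.7)
print(ctrl.get_state()['joint_pos'].round(2))
p,d=ctrl.read_camera('side'); cv2.imwrite('pics/s1.png',cv2.resize(p[150:290,230:380,::-1],None,fx=4,fy=4))"
```

```text
t 2.08 shift [0.     0.0032 0.0644] turn [-0.3  -0.17 -0.09] yaw now 111.6 rows 1.0
[ 0.54  0.54 -0.47  1.85  0.32  0.83  0.29]
```

View pics/s1.png

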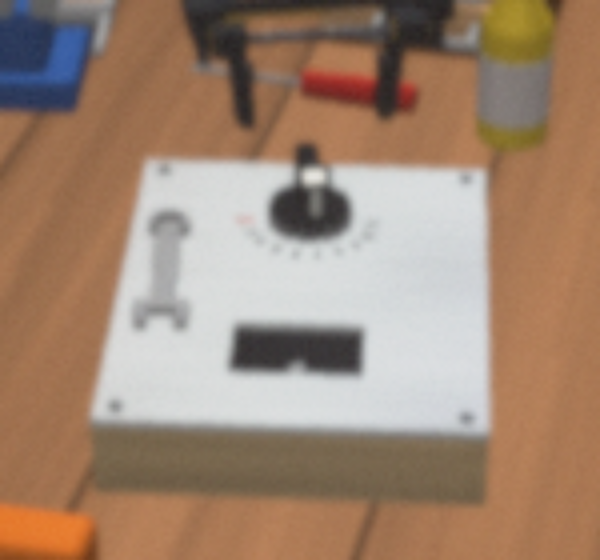

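The open fingers, near (245,80) and (390,80), straddle the bar at (312,180). I'll go down and grip.

Request:
arm_command([
  [-1,0,0.002,0.04,0,0,0],
  [-1,0,0.002,0.066,0,0,0],
  [-1,0,0.002,0.066,0,0,0],
  [1,0,0.002,0.066,0,0,0],
  [1,0,0.002,0.066,0,0,0],
  [1,0,0.002,0.066,0,0,0],
  [1,0,0.002,0.066,0,0,0],
  [1,0,0.002,0.066,0,0,0],
], newtons=25)

```text
t: 3.12
eef_pos: [0.5348, -0.1447, 0.0838]
ee_rot: [1.763, 2.6, -0.0]
wrist_force: [-0.2, 0.2, -0.1]
finger_gap: 0.0404
finger_force: 0.0
```

Request:
arm_command([
  [1,0,0,0,0,0,0],
  [1,0,0,0,0,0,0],
  [1,0,0,0,0,0,0],
  [1,0,0,0,0,0,0],
])

```text
t: 3.62
eef_pos: [0.5336, -0.1451, 0.0835]
ee_rot: [-1.763, -2.598, 0.003]
wrist_force: [-5.5, -0.8, 4.2]
finger_gap: 0.0162
finger_force: 25.0
```

Request:
arm_command([
  [1,0,0,0,0,0,9],
  [1,0,0,0,0,0,18],
  [1,0,0,0,0,0,27],
  [1,0,0,0,0,0,36],
  [1,0,0,0,0,0,45],
  [1,0,0,0,0,0,54],
  [1,0,0,0,0,0,63],
  [1,0,0,0,0,0,72],
  [1,0,0,0,0,0,81],
  [1,0,0,0,0,0,88],
  [1,0,0,0,0,0,94],
  [1,0,0,0,0,0,99],
  [1,0,0,0,0,0,103],
  [1,0,0,0,0,0,103],
  [1,0,0,0,0,0,103],
])

```text
t: 5.5
eef_pos: [0.5338, -0.1451, 0.0835]
ee_rot: [3.132, 0.241, -0.003]
wrist_force: [-4.6, -2.5, 4.0]
finger_gap: 0.0158
finger_force: 25.0
```

```bash
python3 -c "
from h import *
go(.5329,-.1450,.083,10.4);s=ctrl.get_state();print(s['moment'],s['finger_gap'])
p,d=ctrl.read_camera('top'); cv2.imwrite('pics/t2.png',cv2.resize(p[170:290,280:430,::-1],None,fx=5,fy=5))"
```

```text
t 5.5 shift [-0.0008 -0.0003  0.0005] turn [ 0.03  0.12 -1.61] yaw now 8.8 rows 0.2
[-0.34370888  0.96821057  0.47530193] 0.01575494666482823
```

View pics/t2.png

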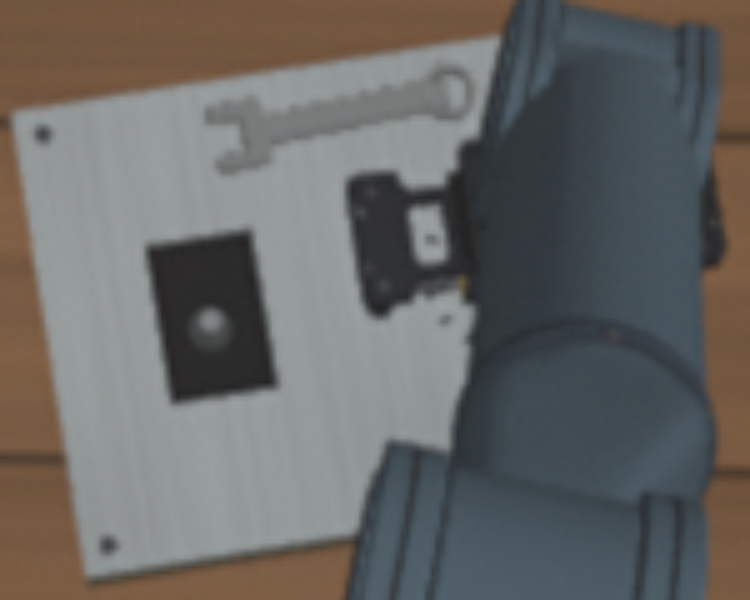

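The arm hides the dial; only the throat, near (212,318) in the crop, and the plate are visible. The 0.48 N m moment suggests the stop, so I'll push slightly further to confirm it.

Request:
arm_command([
  [1,0,0,0,0,0,2],
  [1,0,0,0,0,0,2],
  [1,0,0,0,0,0,2],
])

```text
t: 5.92
eef_pos: [0.534, -0.1451, 0.0835]
ee_rot: [3.136, 0.185, -0.003]
wrist_force: [-4.9, -2.0, 3.9]
finger_gap: 0.0159
finger_force: 25.0
```

```bash
python3 -c "
from h import *
go(.5329,-.1450,.083,10.4);s=ctrl.get_state();print(s['moment'],s['finger_gap'])"
```

```text
t 5.92 shift [-0.0011 -0.0002  0.0005] turn [ 0.03  0.09 -3.66] yaw now 6.7 rows 0.3
[-0.36615654  0.995623    0.57775692] 0.015937272118945866
```

Request:
arm_command([
  [1,0,0,0,0,0,-9],
  [1,0,0,0,0,0,-18],
  [1,0,0,0,0,0,-27],
  [1,0,0,0,0,0,-36],
  [1,0,0,0,0,0,-45],
  [1,0,0,0,0,0,-54],
  [1,0,0,0,0,0,-63],
  [1,0,0,0,0,0,-71],
  [1,0,0,0,0,0,-78],
  [1,0,0,0,0,0,-82],
  [1,0,0,0,0,0,-84.5],
  [1,0,0,0,0,0,-84.5],
  [1,0,0,0,0,0,-84.5],
])

```text
t: 7.55
eef_pos: [0.5336, -0.1446, 0.0835]
ee_rot: [-2.198, -2.241, 0.002]
wrist_force: [-6.3, 0.3, 4.8]
finger_gap: 0.0156
finger_force: 25.0
```

```bash
python3 -c "
from h import *
go(.5329,-.1450,.083,90.4);s=ctrl.get_state();print(s['moment'],s['finger_gap'])"
```

```text
t 7.55 shift [-0.0004 -0.0007  0.0005] turn [-0.15 -0.02  0.71] yaw now 91.1 rows 0.1
[-0.14112128  1.10976694 -0.05086762] 0.015554037269286341
```

Request:
arm_command([
  [-1,0,0,0,0,0,0],
  [-1,0,0,0,0,0,0],
  [-1,0,0,0,0,0,0],
  [-1,0,0,0,0,0,0],
  [-1,0,0,-0.06,0,0,0],
  [-1,0,0,-0.12,0,0,0],
])

```text
t: 8.3
eef_pos: [0.5344, -0.1444, 0.2047]
ee_rot: [-2.197, -2.244, 0.001]
wrist_force: [1.1, -1.0, -0.6]
finger_gap: 0.0739
finger_force: 0.0
```

```bash
python3 -c "
from h import *
go(.442,.296,.17,183)"
```

```text
t 8.3 shift [ 0.4423 -0.083   0.0351] turn [-2.000e-02 -1.000e-01 -9.179e+01] yaw now 91.2 rows 8.6
```

Request:
arm_command([
  [-1,0.442,-0.083,0,0,0,-91.8],
  [-1,0.442,-0.083,0,0,0,-91.8],
  [-1,0.442,-0.083,0,0,0,-91.8],
  [-1,0.442,-0.083,0,0,0,-91.8],
  [-1,0.442,-0.083,0,0,0,-91.8],
  [-1,0.442,-0.083,0,0,0,-91.8],
  [-1,0.442,-0.083,0,0,0,-91.8],
  [-1,0.442,-0.083,0.035,0,0,-91.8],
  [-1,0.442,-0.083,0.035,0,0,-91.8],
  [-1,0.442,-0.083,0.035,0,0,-91.8],
  [-1,0.442,-0.083,0.035,0,0,-91.8],
])

```text
t: 9.68
eef_pos: [0.4429, 0.2954, 0.169]
ee_rot: [-0.078, 3.14, 0.0]
wrist_force: [0.2, 0.2, 0.7]
finger_gap: 0.088
finger_force: 0.0
```

Run:
```python
from h import *
print(ctrl.get_state()['joint_pos'].round(2))
p,d=ctrl.read_camera('top')
X=cloud('top',d);z=X[...,2]
cv2.imwrite('pics/t3.png',cv2.resize(p[170:290,180:430,::-1],None,fx=3.2,fy=3.2,interpolation=cv2.INTER_CUBIC))
m=np.zeros((480,640),bool);m[165:290,275:425]=1
pl=m&(abs(z-.06)<.008); pl=cv2.morphologyEx(pl.astype(np.uint8),cv2.MORPH_OPEN,np.ones((3,3)))>0
print('plate',rect(X[pl]))
g=p.max(2); q=np.zeros((480,640),bool); q[212:256,304:342]=1; q&=(g<110); q=cv2.morphologyEx(q.astype(np.uint8),cv2.MORPH_CLOSE,np.ones((9,9)))>0
pts=np.array([rayz('top',(r,c),.06) for r,c in zip(*np.where(q))]); print('throat',rect(pts),pts.mean(0))
for r in ctrl.regions_of('top','dial')[:1]:
    t=r['pixels']&(z>.097); print('bar',rect(X[t]),t.sum())
for c in('top','side'):
  for l,h in(('throat',.06),('guard_seat',.024)):
    for r in ctrl.place_of(c,l)[:4]: print(c,l,round(r['confidence'],2),rayz(c,r['point'],h).round(4))
p2,d2=ctrl.read_camera('side');X2=cloud('side',d2);p2=p2.astype(int)
hh=X2[...,2];yb=(p2[...,0]>130)&(p2[...,1]<80)&(p2[...,2]<90)&(abs(X2[...,0]-.44)<.07)&(abs(X2[...,1]-.296)<.08)
for a,b in((.015,.032),(.064,.08)):
    t=yb&(hh>a)&(hh<b); print('guard side',a,t.sum(),rect(X2[t]) if t.sum()>20 else '')
go(.442,.296,.040,183)
```

```text
[-0.04  0.57 -0.83  1.87  0.52  0.93  0.5 ]
plate [518.2 -61.7 340.9 261.4 -79.6]
throat [495.4  23.8 107.9  84.2   1.2] [0.48880218 0.02182042 0.06      ]
bar [ 532.6 -143.1   61.5   18.2  -89.8] 158
top throat 0.73 [0.5037 0.0111 0.06  ]
top throat 0.49 [ 0.6114 -0.0607  0.06  ]
top guard_seat 0.83 [0.4358 0.2924 0.024 ]
top guard_seat 0.8 [0.2708 0.3033 0.024 ]
top guard_seat 0.73 [0.3811 0.4247 0.024 ]
side throat 0.78 [0.5025 0.0226 0.06  ]
side guard_seat 0.95 [0.3755 0.4282 0.024 ]
side guard_seat 0.88 [0.2598 0.2981 0.024 ]
side guard_seat 0.64 [0.4369 0.2953 0.024 ]
side guard_seat 0.24 [0.6101 0.4897 0.024 ]
guard side 0.015 629 [444.6 299.2 109.8  85.2   4.8]
guard side 0.064 260 [443.9 297.8  71.3  31.9   4.1]
t 10.03 shift [0.0007 0.0006 0.1289] turn [-0.    0.02 -0.03] yaw now -177.0 rows 2.1
```

View pics/t3.png

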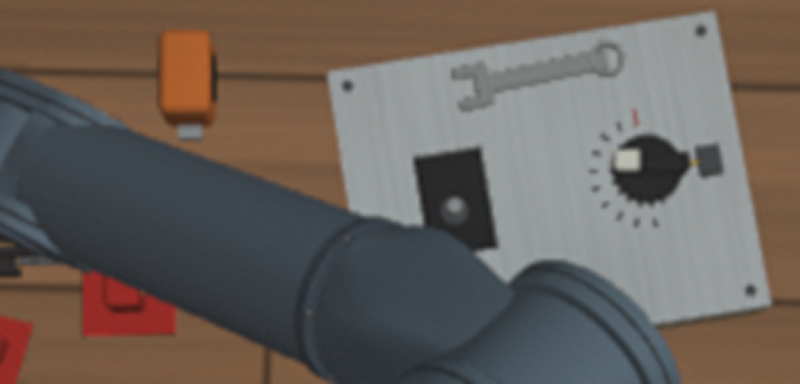

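The pointer at (627,160) is now at the fourth line, and the bar angle of 90.2° puts the dial at 79.8°, so it is on click 4. The spanner and tape are unmoved. Next I'll grip the guard.

Request:
arm_command([
  [-1,0,0,0.06,0,0,-0.5],
  [-1,0,0,0.115,0,0,-0.5],
  [-1,0,0,0.129,0,0,-0.5],
  [1,0,0,0.129,0,0,-0.5],
  [1,0,0,0.129,0,0,-0.5],
  [1,0,0,0.129,0,0,-0.5],
  [1,0,0,0.129,0,0,-0.5],
  [1,0,0,0.129,0,0,-0.5],
  [1,0,0,0.129,0,0,-0.5],
  [1,0,0,0.129,0,0,-0.5],
  [1,0,0,0.129,0,0,-0.5],
  [1,0,0,0.129,0,0,-0.5],
  [1,0,0,0.129,0,0,-0.5],
], newtons=40)

```text
t: 11.65
eef_pos: [0.4426, 0.2956, 0.0398]
ee_rot: [-0.096, 3.14, 0.0]
wrist_force: [0.2, -0.1, 3.7]
finger_gap: 0.03
finger_force: 40.0
```

Run:
```python
from h import *
s=ctrl.get_state();print(s['eef_pos'],s['finger_gap'],s['moment'])
f=np.load('pics/top0.npz');g=f['p'].max(2)
q=np.zeros((480,640),bool); q[212:256,304:342]=1; q&=(g<110); q=cv2.morphologyEx(q.astype(np.uint8),cv2.MORPH_CLOSE,np.ones((9,9)))>0
pts=np.array([rayz('top',(r,c),.06) for r,c in zip(*np.where(q))]); print('throat',rect(pts),pts.mean(0))
go(.5035,.017,.170,190.4)
```

```text
[0.44256354 0.2955872  0.03982064] 0.02998828653359529 [ 0.00642318 -0.04631389  0.057806  ]
throat [502.7  17.5  90.1  60.2  10.5] [0.50248866 0.01759298 0.06      ]
t 11.65 shift [-0.0438 -0.2818 -0.1302] turn [ 0.    0.01 -6.89] yaw now -176.5 rows 5.0
```

Request:
arm_command([
  [1,0,0,-0.06,0,0,0],
  [1,0,0,-0.13,0,0,0],
  [1,-0.0435,-0.282,-0.13,0,0,-6.9],
  [1,-0.0435,-0.282,-0.13,0,0,-6.9],
  [1,-0.0435,-0.282,-0.13,0,0,-6.9],
  [1,-0.0435,-0.282,-0.13,0,0,-6.9],
  [1,-0.0435,-0.282,-0.13,0,0,-6.9],
  [1,-0.0435,-0.282,-0.13,0,0,-6.9],
  [1,-0.0435,-0.282,-0.13,0,0,-6.9],
])

```text
t: 12.78
eef_pos: [0.5027, 0.0175, 0.1695]
ee_rot: [0.286, -3.128, -0.001]
wrist_force: [0.2, 0.9, -1.6]
finger_gap: 0.0299
finger_force: 40.0
```

Run:
```python
from h import *
s=ctrl.get_state();print(s['eef_pos'],s['finger_gap'],s['joint_pos'].round(2))
p2,d2=ctrl.read_camera('side');X2=cloud('side',d2);cv2.imwrite('pics/s4.png',cv2.resize(p2[130:300,200:400,::-1],None,fx=3.5,fy=3.5))
p2=p2.astype(int)
yb=(p2[...,0]>110)&(p2[...,1]<70)&(p2[...,2]<80)&(abs(X2[...,0]-.503)<.08)&(abs(X2[...,1]-.017)<.08)
hh=X2[...,2];print(np.percentile(hh[yb],[1,10,50,90,99]))
for a in(.148,.152,.156,.160): 
  t=yb&(abs(hh-a)<.004)&(X2[...,1]>-.0); print(a,t.sum(),rect(X2[t]) if t.sum()>20 else '')
go(.503,.0168,.17,190.4)
```

```text
[0.50269337 0.01754502 0.16947067] 0.02989229032597173 [ 0.55  0.53 -0.87  1.94  0.52  0.9   1.17]
[0.13672312 0.14311986 0.15708791 0.17519106 0.1865436 ]
0.148 10 
0.152 122 [504.3  29.6 100.6  64.1   8. ]
0.156 321 [504.3  29.8 101.4  68.1   6.6]
0.16 247 [504.5  30.5 102.1  67.8   5.6]
t 12.82 shift [-0.0001 -0.0014 -0.0004] turn [ 0.05 -0.02  0.11] yaw now -169.5 rows 0.0
```

View pics/s4.png

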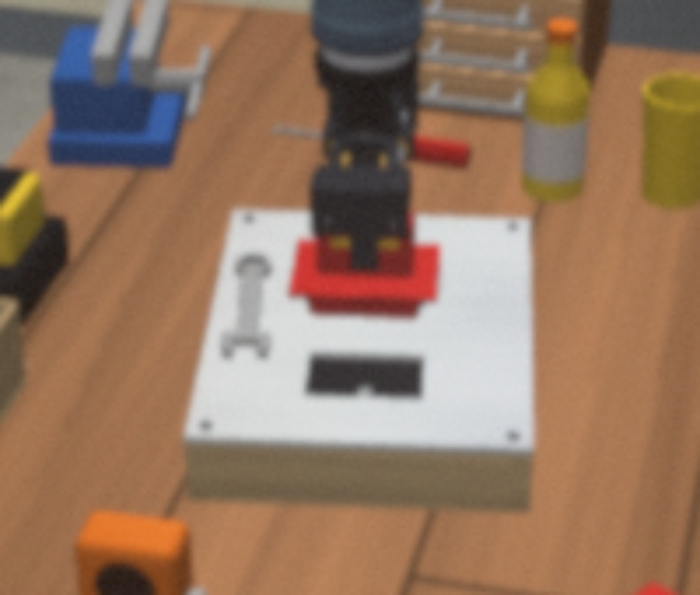

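The guard hangs level in the gripper at (365,275), with the throat below it at (365,375). As one cross-check, I'll measure the throat with the side camera too.

Run:
```python
from h import *
f=ctrl.read_camera('side')[0];g=f.max(2)
q=np.zeros((480,640),bool); q[228:248,280:330]=1; q&=(g<115); q=cv2.morphologyEx(q.astype(np.uint8),cv2.MORPH_CLOSE,np.ones((9,9)))>0
pts=np.array([rayz('side',(r,c),.06) for r,c in zip(*np.where(q))]); print('throat',rect(pts),pts.mean(0))
go(.503,.0168,.105,190.4)
```

```text
throat [506.1  18.2  84.7  48.2  13.9] [0.50557526 0.01881986 0.06      ]
t 12.88 shift [ 0.     -0.0016  0.0647] turn [ 0.04 -0.01  0.15] yaw now -169.4 rows 1.0
```

Request:
arm_command([
  [1,-0.001,-0.001,0.04,0,0,0],
  [1,-0.001,-0.001,0.062,0,0,0],
  [1,-0.001,-0.001,0.07,0,0,0],
  [1,-0.001,-0.001,0.074,0,0,0],
  [1,-0.001,-0.001,0.077,0,0,0],
  [1,-0.001,-0.001,0.077,0,0,0],
], newtons=60)

```text
t: 13.62
eef_pos: [0.5044, 0.016, 0.0931]
ee_rot: [-0.285, 3.128, -0.0]
wrist_force: [-0.5, -0.3, -0.8]
finger_gap: 0.0294
finger_force: 60.0
```

Request:
arm_command([
  [1,0,0,0.003,0,0,0],
  [1,0,0,0.006,0,0,0],
  [1,0,0,0.009,0,0,0],
  [1,0,0,0.012,0,0,0],
  [1,0,0,0.015,0,0,0],
  [1,0,0,0.017,0,0,0],
  [1,0,0,0.018,0,0,0],
  [1,0,0,0.018,0,0,0],
])

```text
t: 14.62
eef_pos: [0.5044, 0.0157, 0.0758]
ee_rot: [0.284, -3.129, 0.002]
wrist_force: [-6.4, -2.3, 18.6]
finger_gap: 0.03
finger_force: 60.0
```

```bash
python3 -c "
from h import *
s=ctrl.get_state();print(s['eef_pos'],s['wrist_force'],s['moment'],s['finger_gap'])"
```

```text
[0.50442248 0.01572418 0.07576825] [-6.44727896 -2.34118592 18.63606919] [-0.16878295  1.20903416 -0.0498662 ] 0.03001287479682589
```

Request:
arm_command([
  [1,0,0,0.001,0,0,0],
  [1,0,0,0.002,0,0,0],
  [1,0,0,0.002,0,0,0],
])

```text
t: 15.0
eef_pos: [0.5045, 0.0157, 0.0757]
ee_rot: [-0.284, 3.129, -0.005]
wrist_force: [-15.3, -3.8, 43.8]
finger_gap: 0.0298
finger_force: 60.0
```

```bash
python3 -c "
from h import *
s=ctrl.get_state();print(s['eef_pos'],s['wrist_force'],s['moment'],s['finger_gap'])"
```

```text
[0.50446972 0.0157064  0.07566547] [-15.3186698   -3.83321859  43.80057902] [-0.47753069  3.00069362  0.00555968] 0.02984852942781527
```

The contact is now stiff: the force rose from 19 to 44 N with no further travel, so the flange is on the plate. I'll relieve the pressure, open the gripper and retreat.

Request:
arm_command([
  [1,0,0,-0.003,0,0,0],
  [-1,0,0,-0.003,0,0,0],
  [-1,0,0,-0.003,0,0,0],
  [-1,0,0,-0.003,0,0,0],
  [-1,0,0,-0.003,0,0,0],
  [-1,0,0,-0.003,0,0,0],
  [-1,0,0,-0.06,0,0,0],
  [-1,0,0,-0.12,0,0,0],
  [-1,0,0,-0.15,0,0,0],
])

```text
t: 16.12
eef_pos: [0.5054, 0.0163, 0.2256]
ee_rot: [-0.285, 3.125, -0.0]
wrist_force: [0.3, -0.5, -0.7]
finger_gap: 0.0882
finger_force: 0.0
```

```bash
python3 -c "
from h import *
go(.35,.3,.25,190.4)"
```

```text
t 16.12 shift [ 0.1015  0.3071 -0.0249] turn [-0.04  0.2   0.02] yaw now -169.6 rows 5.2
```

Request:
arm_command([
  [-1,0.1,0.305,-0.025,0,0,0],
  [-1,0.1,0.305,-0.025,0,0,0],
  [-1,0.1,0.305,-0.025,0,0,0],
  [-1,0.1,0.305,-0.025,0,0,0],
  [-1,0.1,0.305,-0.025,0,0,0],
  [-1,0.1,0.305,-0.025,0,0,0],
  [-1,0.1,0.305,-0.025,0,0,0],
])

```text
t: 17.0
eef_pos: [0.3508, 0.2978, 0.2476]
ee_rot: [-0.287, 3.128, -0.001]
wrist_force: [-0.1, 0.3, 0.3]
finger_gap: 0.088
finger_force: 0.0
```

Run:
```python
from h import *
p,d=ctrl.read_camera('top');X=cloud('top',d)
cv2.imwrite('pics/t5.png',cv2.resize(p[170:290,270:430,::-1],None,fx=4.5,fy=4.5,interpolation=cv2.INTER_CUBIC))
q=p.astype(int);red=(q[...,0]>110)&(q[...,1]<60)&(q[...,2]<70)&(abs(X[...,0]-.503)<.08)&(abs(X[...,1]-.017)<.08)
f=red&(X[...,2]<.075);print('flange',rect(X[f]),np.median(X[f][:,2]))
A=np.c_[X[f][:,:2],np.ones(f.sum())];print('tilt',np.linalg.lstsq(A,X[f][:,2],rcond=None)[0][:2])
for r in ctrl.regions_of('top','dial')[:1]:
    t=r['pixels']&(X[...,2]>.097); print('bar',rect(X[t]))
```

```text
flange [504.2  16.8 106.   74.9   9.5] 0.0635543494471617
tilt [ 0.00851826 -0.00234247]
bar [381.8 -46.7 406.6  58.  -33.1]
```

View pics/t5.png

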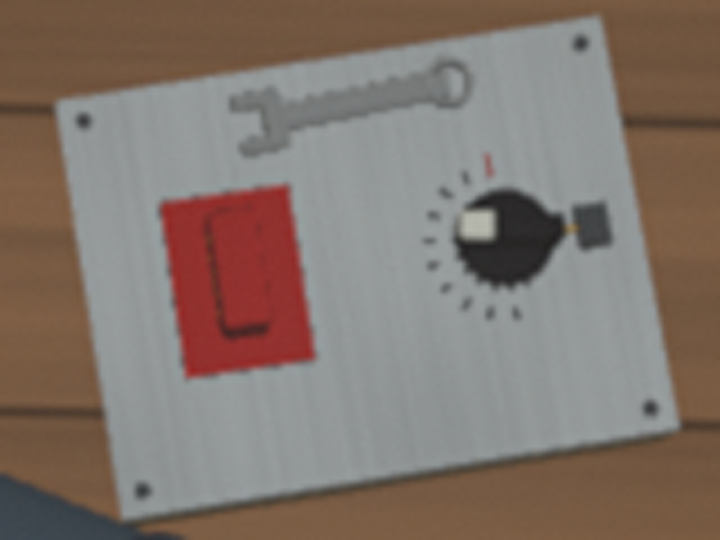

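The guard's flange lies flat over the throat at (237,280): its top is at 63.5 mm, the tilt is under 0.01 rad and it is centred within about 1 mm. The dial pointer at (478,225) is still on click 4, and the arm is clear.

```bash
python3 -c "
from bench import ctrl
print(ctrl.close_job())"
```

```text
the job is handed in; nothing more can be done
None
```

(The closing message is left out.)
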